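# Reset the gas cut-off, refit the hob knob and hold it in

## Robot

A 6-joint arm with a two-finger parallel gripper is mounted at the origin on the work surface. World frame = base frame: x ahead of the robot, y to its left, z up, the work surface at z = 0. Lengths are in m, angles in degrees, forces in N, time in s.
With the tool pointing down it reaches from about 0.375 to 0.9 m from the base axis. Payload 3.1 kg.
Tool frame: the origin (TCP) lies on the mounting face of the last link; the fingertips stand 182 mm ahead of it and the grasp point (between the pads) lies bot.tcp_to_grasp ahead of it (bot.tcp_to_grasp is the distance from the TCP to the grasp point, in m); z points along the fingers, y is the line along which they close (so a half turn about z gives the same grasp; the last joint's range is limited). The gripper opens to 87 mm and grips with 3 to 60 N. Pads are 19 mm wide; open, the fingers measure 117 mm over their backs; the gripper's body (75 mm by 190 mm) begins 51 mm behind the grasp point.
Start: joints at [59.33, 30.224, 82.088, -0, 67.689, -10.227], TCP at [0.218, 0.586, 0.405] pointing down, gripper open.
Joint ranges: [-176.69, 176.69], [-43.24, 126.21], [12.49, 139.97], [-82, 262], [0, 151.66], [-163.58, 163.58]. Speed limits (degrees/s): [159.86, 159.86, 180, 180, 180, 180].

## Interface

Orientations are given as a 3x3 rotation matrix whose columns are the frame's x, y, z axes.
In Python, from station import bot, viewer, models gives the robot as it stands.
- The arm moves only by the tool arm_command, never from a script. Its argument "plan" is a list that holds one entry, the list of rows, each a list of 7 numbers: the shift along the tool's x, y, z in mm, then the turn, a rotation vector about the tool's x, y, z in degrees, then the closure, from -1 (fully open) to 1 (shut). A call has 1 to 5 rows; each row shifts and turns the commanded pose from where the row before left it, along the tool's axes as they then stand; what a row does not reach is not made up. A row lasts 1/8 s, in which the tool goes at most 62.5 mm and 10.7 degrees, less where a joint would pass 70% of its speed; a pose out of reach is approached as far as the arm can. A call with a gripper value outside its range is refused whole. The fingers move at their own pace and stop on an object; the grip force is fixed at half the most. Time passes only in rows, so rows that do not move let the fingers close. It gives the time, the measured TCP pose, the force, the opening and the grip force at its end, in the units of the state.
- bot.get_state(): the state, without advancing time (a new reading comes with each control period).
- viewer.read_camera(name): name is "scene" or "top" or "wrist"; returns the picture (400x640x3 uint8, red, green, blue); there is no depth.
- viewer.camera_info(name): a dict with "K" (3x3 intrinsics, pixels), "position" and "attitude" of the camera in the world; the wrist camera has in their place "tool_from_camera" (4x4, takes a point from camera to tool coordinates, whose origin is the TCP and whose axes are the flange's). Camera axes: x right, y down, z forward; pixel columns grow to the right and rows downward; lengths in m; the calibration is good to about 2 mm. The wrist camera is an equidistant fisheye: a pixel r from the principal point sees the ray r / f radians off the axis. A picture is of the moment at which its call begins: read the wrist's pose just before it. camera_info takes no time and is no camera call.
- bot.job_done(): hands the job in; it is judged then, once.
Trained networks look in the newest picture that a camera, given by its name, has taken for a name from the list of things; names that differ only in an ending like _2 or _b are one class to them, and where a whole thing is asked for, a point or a joint stands for the part that bears it (a point fixed in the world has none). Each returns a list of dicts, best first, with "score" (0 to 1); they miss things now and then, are a little off and sometimes report something else, mostly with a low value. They report only what shows in the picture. A call takes as long as a camera call. They do not tell look-alikes from the thing itself.
- models.look_for(thing, camera): "bbox" ([left, top, width, height] as shares, 0 to 1, of the picture: columns of its width, rows of its height, round what is visible of it).
- models.regions_of(thing, camera): "pixels" (400x640 bool, what is visible of it) and "bbox" ([left, top, width, height] as shares, 0 to 1, of the picture: columns of its width, rows of its height, round what is visible of it).
The state is a dict: "clock": time; "joints": joint angles; "joint_velocities": joint speeds; "effort": joint torques, N m; "tcp_pos": TCP position; "tool_rot": TCP orientation; "contact_force": force on the tool from outside, world axes, zero at the start; "moment": the same for the moment, N m; "opening": finger opening in m; "gripper_force": force on a finger pad.
Only numpy, scipy, OpenCV 4.12 (cv2) and the standard library are available. Lean on these libraries where they do the work, as an engineer would, in place of code of your own. Each camera call takes 0.05 s, during which the arm holds its last target. There are 200 camera calls.

## Task

The knob came off the gas hob while its burner was being lit, and the gas cut-off valve tripped: first reset the cut-off by swinging its sprung lever all the way to its stop and letting it spring fully back. Then pick up the loose knob, turn it to match the bare D-shaped spindle on the hob, push it fully home and press it in against the valve's spring, as for lighting: finish with the hand still on the knob, holding it fully pressed in. Do not press the other, fitted knob, and leave everything else on the bench where it is.

Things in the scene. Friction and masses are not known exactly. Their poses are not given: they have to be found in the camera images.
- cutoff: Gas cut-off valve: a grey cast body between two copper pipes that stand in the bench 102 mm before and behind it (along its x axis), with a round aluminium diaphragm housing on top, 92 mm across and up to 128 mm above the bench, and a brass cap on that up to 141 mm. Fixed; origin on the bench under its middle; its x axis points away from the robot within 0.15 rad.
- lever_ball (a point): Centre of the black ball, 22 mm across, at the end of the cut-off's lever. The lever is a straight 10 mm steel rod; the ball's centre is 112 mm from its pivot. Its upper part stands free, above the housing.
- lever_pivot (a point): The lever's pivot, 75 mm above the bench on the cut-off's left side, 62 mm from its middle along its +y. Fixed; z is up, y is the hinge axis, and x points the way the lever is to be swung (away from the robot). At rest the lever leans 0.40 rad from upright towards -x.
- lever (a joint): Lever angle, rad: 0 at rest (leaning to -x), growing as it is swung over the top towards +x to its stop at 0.90 (then leaning 0.50 to +x). A spring drives it back to 0 whenever it is let go; it takes about 2.5 N at the ball to start it and 4 N at the stop.
- knob_mid (a point): Loose black hob knob, 40 mm high, standing on the bench on its round skirt (46 mm across). This point: on its axis, half-way up (20 mm). From 20 mm up to the top a grip bar crosses it along its x axis: 44 mm long, 12 mm wide below, 10.5 mm at the top, blunt at -x, pointed at +x (white line there). The skirt's flat top lies 20 mm above its underside. About 80 g.
- knob_pointer (a point): Tip of the loose knob's pointer: 23 mm from its axis along its +x, 30 mm above its underside. Under the knob is a D-shaped bore, open below, 15 mm deep, 13.4 mm across, its flat 2.2 mm from the axis on the pointer's side, its mouth widened by 1.5 mm all round.
- spindle_top (a point): Centre of the top of the bare valve spindle on the hob: an upright 12 mm steel rod, 26 mm above the panel, in a dark round bezel. Half of it is cut away to a flat 1.5 mm from its axis that faces this +x. It does not turn. The knob goes on only with its x along this +x (within about 6 degrees); fully home, knob_mid is 5 mm above this point. Either valve of the hob may be the bare one.
- spindle (a joint): How far the bare spindle is pressed in, m: 0 at rest, stop at 0.006. A spring pushes it back up, with 4 N at the start and 9 N at the stop.
- fitted_knob_mid (a point): Middle of an identical knob already on the hob's other valve, 120 mm from the bare spindle: on its axis, 31 mm above the panel, its top 51 mm above the panel.
- fitted_knob (a joint): How far the fitted knob is pressed in, m: 0 at rest, stop at 0.006, with the same spring.
- hob: Stainless two-burner gas hob, 510 mm along its x, 300 mm wide, its panel 80 mm above the bench. Fixed; origin at the centre of its underside. The two valves are 195 mm from its centre towards its -x (the end near the robot), 60 mm either side of its middle. Cast-iron pan supports, up to 117 mm above the bench, begin 75 mm beyond the valves.
- soap_a: Bar of soap, 78 x 52 x 26 mm, flat on the bench; origin at its underside.
- soap_b: Another such bar of soap.
- jug: Steel cup, 90 mm across and 100 mm high, standing; origin at its underside.
- oil: Brown glass bottle, 62 mm across and 170 mm high, standing; origin at its underside.
- driver: Screwdriver with a wooden handle, about 200 mm long, lying on the bench in front of the hob.
- spoon: Wooden spoon lying on the bench to the left of the hob.
- burner_cap: Spare burner cap, a dark iron disc 70 mm across and 11 mm high, flat on the bench; origin at its underside.
Things that resemble listed ones, but are neither listed nor needed, are in the scene too. What is shaped like the part that bears knob_mid but blue or orange is not meant.

How it is judged:
By the outcome, as a careful person would: the job done as asked, in the order asked, and still so for the second after the job is handed in, while the arm keeps its last pose, push and grip.
It also fails if it takes over 58 s, if anything falls off the work surface, if the arm or the gripper's body presses on something with over 40 N, if the wrist force passes 120 N, or if a joint passes its speed limit or range.

## Working session

There is one attempt and no reset: what is moved stays moved. The work goes in short steps, Python scripts to look and compute and a tool call to move; the robot and the scene stay as the last step left them, time stands still between calls to the robot, and variables do not carry over. Pictures are saved under pics/ and viewed, at most 10 in all, crops included, and the job is handed in when it is done.

Besides the shell and the picture viewer there is one more tool, called as name([rows], argument=value, ...), one row to a line, values as JSON. arm_command: Moves the arm, as the interface text tells. Its arguments: {"type":"object","properties":{"plan":{"type":"array","items":{"type":"array","items":{"type":"array","items":{"type":"number"}}}}},"required":["plan"]}

```bash
ls; mkdir -p pics; python3 - <<'E'
from station import bot,viewer,models
import cv2,numpy as np
np.set_printoptions(precision=4,suppress=True)
print(bot.get_state(), bot.tcp_to_grasp)
for n in ("scene","top","wrist"):
    print(n,viewer.camera_info(n))
    im=viewer.read_camera(n); cv2.imwrite(f"pics/{n}0.png",im[:,:,::-1])
    for t in ("cutoff","lever_ball","knob_mid","spindle_top","fitted_knob_mid","hob"):
        print(n,t,[(np.round(np.array(d["bbox"])*[640,400,640,400]).astype(int).tolist(),round(d["score"],2)) for d in models.look_for(t,n)])
E
```

```text
pics
{'clock': 0.0, 'joints': array([ 59.3301,  30.2794,  82.1557,  -0.0008,  67.6872, -10.2279]), 'joint_velocities': array([ 0.1053,  0.0362,  0.0901, -0.0032,  0.0504, -0.1088]), 'effort': array([ -0.0011, -44.0033, -17.6596,   0.0634,   0.0579,  -0.0002]), 'tcp_pos': array([0.2181, 0.5854, 0.4038]), 'tool_rot': array([[-0.937 ,  0.3493, -0.0011],
       [ 0.3493,  0.937 , -0.0018],
       [ 0.0004, -0.0021, -1.    ]]), 'contact_force': array([ 0.3413, -0.3308,  0.3497]), 'moment': array([-0.0436, -0.0155, -0.0143]), 'gripper_force': 0.0, 'opening': 0.08697307085853596} 0.1635
scene {'K': array([[464.4034,   0.    , 320.5775],
       [  0.    , 464.4034, 195.7675],
       [  0.    ,   0.    ,   1.    ]]), 'position': array([1.44  , 0.6037, 1.1493]), 'attitude': array([[-0.554 ,  0.5811, -0.5962],
       [ 0.8325,  0.3955, -0.3881],
       [ 0.0103, -0.7113, -0.7028]])}
scene cutoff [([201, 137, 51, 44], 0.81)]
scene lever_ball []
scene knob_mid [([308, 193, 13, 16], 0.73), ([283, 183, 16, 15], 0.72), ([269, 198, 14, 12], 0.56)]
scene spindle_top [([235, 138, 7, 32], 0.52), ([200, 
[... 683 characters left out ...]
6, 18, 12], 0.49), ([437, 169, 47, 78], 0.18)]
top spindle_top []
top fitted_knob_mid [([224, 200, 16, 17], 0.76)]
top hob [([200, 65, 106, 168], 0.88)]
wrist {'K': array([[309.7069,   0.    , 321.1454],
       [  0.    , 309.7069, 201.1679],
       [  0.    ,   0.    ,   1.    ]]), 'tool_from_camera': array([[-0.0004, -0.9605, -0.2783,  0.0757],
       [ 1.    , -0.0004, -0.0001, -0.0006],
       [-0.    , -0.2783,  0.9605,  0.0212],
       [ 0.    ,  0.    ,  0.    ,  1.    ]])}
wrist cutoff [([35, 373, 20, 27], 0.53)]
wrist lever_ball []
wrist knob_mid [([33, 371, 24, 29], 0.45)]
wrist spindle_top []
wrist fitted_knob_mid []
wrist hob [([35, 373, 20, 27], 0.64), ([61, 380, 13, 20], 0.64)]
```

```bash
python3 - <<'E'
import cv2
a=cv2.imread("pics/top0.png")[60:300,190:510]; b=cv2.imread("pics/scene0.png")[110:260,180:440]
cv2.imwrite("pics/t1.png",cv2.resize(a,None,fx=2.5,fy=2.5,interpolation=cv2.INTER_CUBIC))
cv2.imwrite("pics/s1.png",cv2.resize(b,None,fx=3,fy=3,interpolation=cv2.INTER_CUBIC))
E
```

```text
(no output)
```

View pics/t1.png

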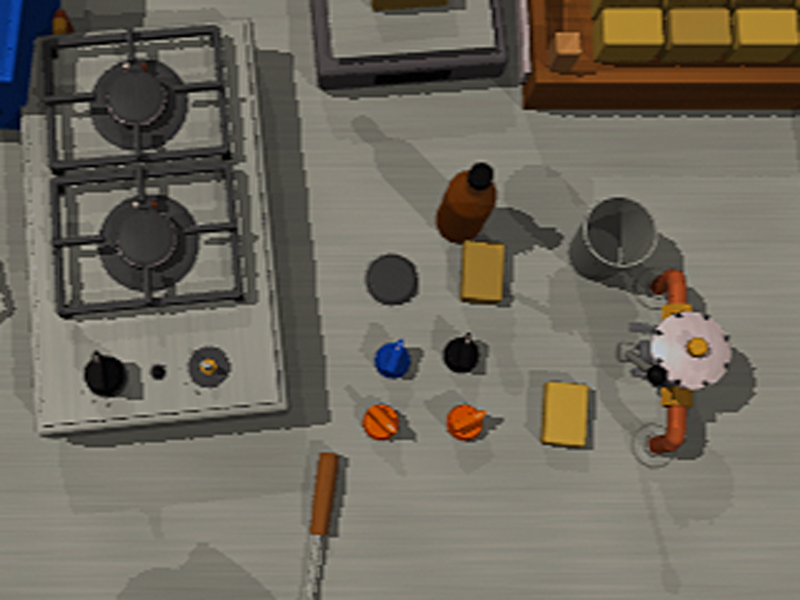

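View pics/s1.png

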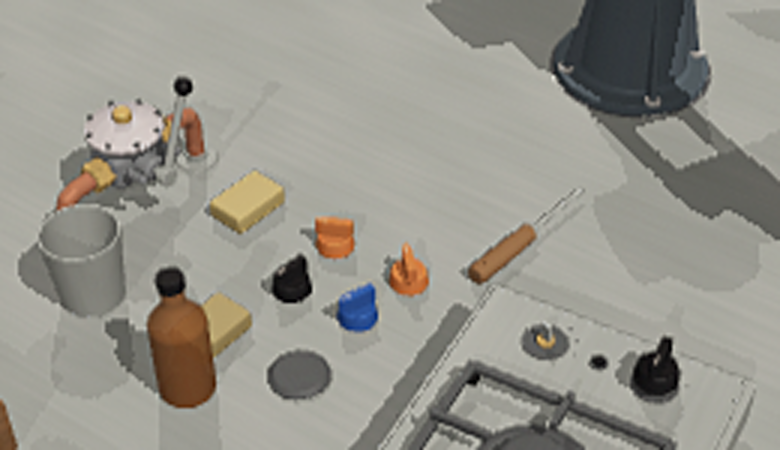

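Top view: the candidates for the loose knob are black (374,202), blue (347,204), orange (342,229) and (376,228), and the fitted black knob on the hob (232,209). The black one at (374,202) is the one I want. The bare spindle is at (273,207) and the lever ball at (453,210).

```bash
cat > h.py <<'E'
from station import bot,viewer,models
import cv2,numpy as np
np.set_printoptions(precision=4,suppress=True)
def ray(cam,u,v,st=None):
    c=viewer.camera_info(cam);K=c["K"];x=(u-K[0,2])/K[0,0];y=(v-K[1,2])/K[1,1]
    if cam!="wrist":
        d=c["attitude"]@[x,y,1.];return c["position"],d/np.linalg.norm(d)
    r=np.hypot(x,y);s=np.sin(r)/max(r,1e-9);T=c["tool_from_camera"]
    R=st["tool_rot"];return st["tcp_pos"]+R@T[:3,3],R@T[:3,:3]@[x*s,y*s,np.cos(r)]
def at(cam,u,v,z,st=None):
    p,d=ray(cam,u,v,st);return p+d*(z-p[2])/d[2]
def tri(*rs):
    A=sum(np.eye(3)-np.outer(d,d) for p,d in rs);b=sum((np.eye(3)-np.outer(d,d))@p for p,d in rs)
    return np.linalg.solve(A,b)
def proj(cam,P,st=None):
    c=viewer.camera_info(cam);K=c["K"]
    if cam!="wrist":
        q=c["attitude"].T@(np.array(P)-c["position"]);return K[:2,:2]@(q[:2]/q[2])+K[:2,2]
    T=c["tool_from_camera"];q=T[:3,:3].T@(st["tool_rot"].T@(np.array(P)-st["tcp_pos"])-T[:3,3])
    r=np.arctan2(np.hypot(q[0],q[1]),q[2]);return K[:2,:2]@(q[:2]/np.hypot(q[0],q[1])*r)+K[:2,2]
E
cat > a.py <<'E'
from h import *
T=lambda x,y:(190+x/2.5,60+y/2.5); S=lambda x,y:(180+x/3,110+y/3)
b=tri(ray("top",*T(657,376)),ray("scene",*S(183,87)));print("ball",b,at("top",*T(657,376),.178))
print("cap",tri(ray("top",*T(698,347)),ray("scene",*S(121,113))),at("top",*T(698,347),.141))
print("pipes",at("top",*T(653,444),0),at("top",*T(650,283),0))
print("knob",tri(ray("top",*T(461,355)),ray("scene",*S(293,278))),at("top",*T(461,355),.025))
print("spin",tri(ray("top",*T(208,366)),ray("scene",*S(545,341))),at("top",*T(208,366),.106))
print("fit",tri(ray("top",*T(105,374)),ray("scene",*S(657,370))),at("top",*T(105,374),.11))
E
python3 a.py
```

```text
ball [ 0.539  -0.309   0.1769] [ 0.5393 -0.3095  0.178 ]
cap [ 0.5784 -0.3741  0.1359] [ 0.5778 -0.3726  0.141 ]
pipes [ 0.4796 -0.3666  0.    ] [ 0.6888 -0.3776  0.    ]
knob [ 0.5909 -0.1241  0.0182] [ 0.5901 -0.1237  0.025 ]
spin [0.5671 0.1868 0.0837] [0.564  0.1833 0.106 ]
fit [0.5546 0.3045 0.1028] [0.5545 0.3008 0.11  ]
```

```bash
cat >> h.py <<'E'
from scipy.spatial.transform import Rotation as Ro
def yaw(R): return np.degrees(np.arctan2(R[1,1],R[0,1]))
def rows(P,ty=None,n=None,clo=-1,st=None):
    """rows to bring TCP to P with tool down, tool y at angle ty"""
    st=st or bot.get_state();p,R=st["tcp_pos"].copy(),st["tool_rot"].copy();P=np.array(P,float)
    ty=yaw(R) if ty is None else ty;t=np.radians(ty)
    y=np.array([np.cos(t),np.sin(t),0]);z=np.array([0,0,-1.]);G=np.c_[np.cross(y,z),y,z]
    rv=Ro.from_matrix(R.T@G).as_rotvec(degrees=True)
    n=n or int(np.ceil(max(np.linalg.norm(P-p)/.060,np.linalg.norm(rv)/10.5)))
    out=[];step=(P-p)/n
    for i in range(n):
        out.append((R.T@step*1000).round(1).tolist()+(rv/n).round(1).tolist()+[clo]);R=R@Ro.from_rotvec(rv/n,degrees=True).as_matrix()
    print("pos",p,"yaw",round(yaw(st["tool_rot"]),2),"n",n)
    for o in out: print(o)
E
python3 -c "
from h import *
rows((.50,.186,.40),87)"
```

```text
pos [0.2183 0.5856 0.4048] yaw 69.56 n 9
[-44.8, -30.7, 0.5, 0.0, 0.0, -1.9, -1]
[-43.8, -32.2, 0.5, 0.0, 0.0, -1.9, -1]
[-42.7, -33.6, 0.5, 0.0, 0.0, -1.9, -1]
[-41.5, -35.1, 0.5, 0.0, 0.0, -1.9, -1]
[-40.3, -36.4, 0.5, 0.0, 0.0, -1.9, -1]
[-39.0, -37.8, 0.5, 0.0, 0.0, -1.9, -1]
[-37.7, -39.1, 0.5, 0.0, 0.0, -1.9, -1]
[-36.4, -40.3, 0.5, 0.0, 0.0, -1.9, -1]
[-35.0, -41.5, 0.5, 0.0, 0.0, -1.9, -1]
```

arm_command([
  [[-45, -31, 0.5, 0, 0, -2, -1], [-44, -32, 0.5, 0, 0, -2, -1], [-43, -34, 0.5, 0, 0, -2, -1], [-41, -35, 0.5, 0, 0, -2, -1], [-40, -36, 0.5, 0, 0, -2, -1]],
])

```text
clock: 1.68
tcp_pos: [0.376, 0.3625, 0.4025]
tool_rot: [[-0.984, 0.18, 0.001], [0.18, 0.984, 0.0], [-0.001, 0.001, -1.0]]
contact_force: [0.7, 0.1, -0.1]
opening: 0.0871
gripper_force: 0.0
```

arm_command([
  [[-39, -38, 0.5, 0, 0, -2, -1], [-38, -39, 0.5, 0, 0, -2, -1], [-36, -40, 0.5, 0, 0, -2, -1], [-35, -41, 0.5, 0, 0, -2, -1], [0, 0, 0, 0, 0, 0, -1]],
])

```text
clock: 2.3
tcp_pos: [0.504, 0.1851, 0.4004]
tool_rot: [[-0.999, 0.048, 0.002], [0.048, 0.999, -0.0], [-0.002, -0.0, -1.0]]
contact_force: [-0.8, 0.3, 0.5]
opening: 0.0871
gripper_force: 0.0
```

```bash
python3 - <<'E'
from h import *
s=bot.get_state();im=viewer.read_camera("wrist")
print(s["clock"],s["tcp_pos"],yaw(s["tool_rot"]),s["joints"])
u=proj("wrist",[.565,.185,.106],s);print(u)
x,y=u.astype(int);c=im[max(0,y-45):y+45,max(0,x-60):x+60]
print(max(0,x-60),max(0,y-45))
cv2.imwrite("pics/w1.png",cv2.resize(c[:,:,::-1],None,fx=6,fy=6,interpolation=cv2.INTER_CUBIC))
rows((.46,-.309,.42),87,clo=1)
E
```

```text
2.3 [0.504  0.1851 0.4004] 87.24341183461401 [  8.2403  23.7421  95.0648  -0.0467  61.0594 -78.9806]
[324.9447 256.9142]
264 211
pos [0.5025 0.1865 0.4002] yaw 87.33 n 9
[2.2, -55.2, -2.2, 0.0, 0.0, 0.0, 1]
[2.1, -55.2, -2.2, 0.0, 0.0, 0.0, 1]
[2.1, -55.2, -2.2, 0.0, 0.0, 0.0, 1]
[2.0, -55.2, -2.2, 0.0, 0.0, 0.0, 1]
[2.0, -55.2, -2.2, 0.0, 0.0, 0.0, 1]
[2.0, -55.2, -2.2, 0.0, 0.0, 0.0, 1]
[1.9, -55.2, -2.2, 0.0, 0.0, 0.0, 1]
[1.9, -55.2, -2.2, 0.0, 0.0, 0.0, 1]
[1.9, -55.2, -2.2, 0.0, 0.0, 0.0, 1]
```

View pics/w1.png

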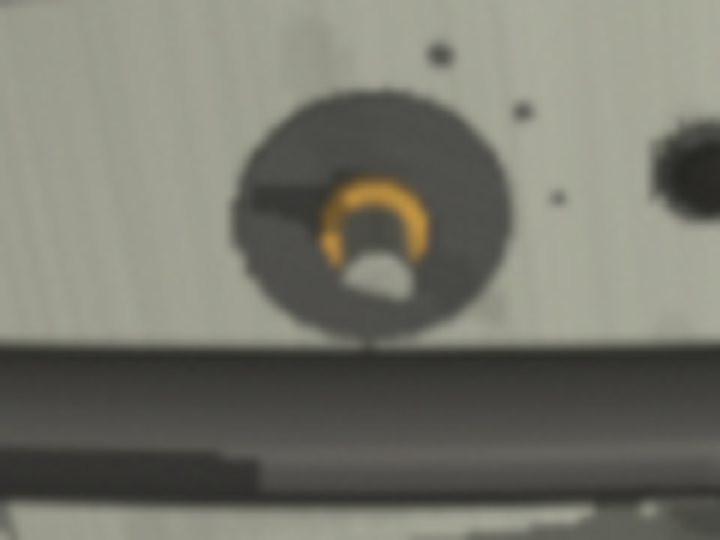

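Wrist crop: the bare spindle's D-top is at about crop (379,284), with its flat facing down in the image (+x, slightly -y). I'll take a closer look at its angle before moving on.

arm_command([
  [[-15, 0, 45, 0, 0, 0, -1], [-15, 0, 45, 0, 0, 0, -1], [0, 0, 0, 0, 0, 0, -1]],
])

```text
clock: 2.72
tcp_pos: [0.53, 0.1875, 0.3072]
tool_rot: [[-0.999, 0.042, -0.008], [0.042, 0.999, -0.001], [0.008, -0.001, -1.0]]
contact_force: [-0.4, -0.8, 1.2]
opening: 0.087
gripper_force: 0.0
```

```bash
python3 - <<'E'
from h import *
import pickle
s=bot.get_state();im=viewer.read_camera("wrist")
pickle.dump((s,im),open("w2.pkl","wb"))
print(s["clock"],s["tcp_pos"],yaw(s["tool_rot"]))
u=proj("wrist",[.565,.185,.106],s);print(u)
x,y=u.astype(int);c=im[y-30:y+30,x-40:x+40]
print(x-40,y-30)
cv2.imwrite("pics/w2.png",cv2.resize(c[:,:,::-1],None,fx=9,fy=9,interpolation=cv2.INTER_CUBIC))
rows((.46,-.309,.42),87,clo=1)
E
```

```text
2.725 [0.53   0.1875 0.3072] 87.61179763799045
[321.0765 287.1535]
281 257
pos [0.5303 0.1876 0.3093] yaw 87.62 n 9
[5.6, -55.5, -12.2, -0.0, -0.0, 0.1, 1]
[5.5, -55.5, -12.3, -0.0, -0.0, 0.1, 1]
[5.4, -55.5, -12.3, -0.0, -0.0, 0.1, 1]
[5.4, -55.5, -12.3, -0.0, -0.0, 0.1, 1]
[5.3, -55.5, -12.3, -0.0, -0.0, 0.1, 1]
[5.2, -55.5, -12.3, -0.0, -0.0, 0.1, 1]
[5.1, -55.5, -12.3, -0.0, -0.0, 0.1, 1]
[5.1, -55.5, -12.3, -0.0, -0.0, 0.1, 1]
[5.0, -55.5, -12.3, -0.0, -0.0, 0.1, 1]
```

View pics/w2.png

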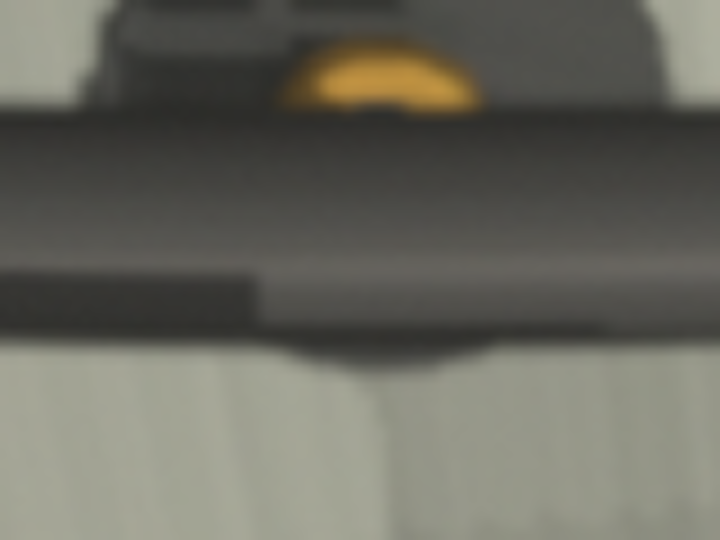

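The gripper's own bar hides the spindle top at this pose, so I'll shift 65 mm in +x.

arm_command([
  [[-33, 0, -5, 0, 0, 0, -1], [-32, 0, 0, 0, 0, 0, -1], [0, 0, 0, 0, 0, 0, -1]],
])

```text
clock: 3.15
tcp_pos: [0.598, 0.1845, 0.3184]
tool_rot: [[-0.999, 0.042, 0.007], [0.042, 0.999, 0.001], [-0.007, 0.001, -1.0]]
contact_force: [0.4, 0.7, -0.1]
opening: 0.0871
gripper_force: 0.0
```

```bash
python3 - <<'E'
from h import *
import pickle
s=bot.get_state();im=viewer.read_camera("wrist")
pickle.dump((s,im),open("w2.pkl","wb"))
print(s["clock"],s["tcp_pos"],yaw(s["tool_rot"]))
u=proj("wrist",[.565,.185,.106],s);print(u)
x,y=u.astype(int);c=im[y-30:y+30,x-40:x+40]
print(x-40,y-30)
cv2.imwrite("pics/w3.png",cv2.resize(c[:,:,::-1],None,fx=9,fy=9,interpolation=cv2.INTER_CUBIC))
rows((.46,-.309,.42),87,clo=1)
E
```

```text
3.15 [0.598  0.1845 0.3184] 87.57309948643491
[320.436  180.1828]
280 150
pos [0.5963 0.1846 0.3176] yaw 87.59 n 9
[12.8, -55.4, -11.5, 0.0, 0.0, 0.1, 1]
[12.7, -55.4, -11.4, 0.0, 0.0, 0.1, 1]
[12.7, -55.5, -11.4, 0.0, 0.0, 0.1, 1]
[12.6, -55.5, -11.4, 0.0, 0.0, 0.1, 1]
[12.6, -55.5, -11.4, 0.0, 0.0, 0.1, 1]
[12.5, -55.5, -11.4, 0.0, 0.0, 0.1, 1]
[12.4, -55.5, -11.4, 0.0, 0.0, 0.1, 1]
[12.4, -55.5, -11.4, 0.0, 0.0, 0.1, 1]
[12.3, -55.5, -11.4, 0.0, 0.0, 0.1, 1]
```

View pics/w3.png

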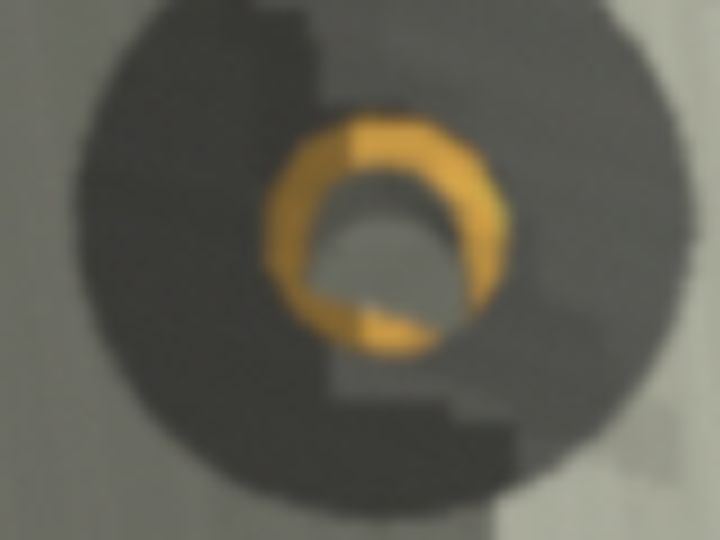

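```bash
cat > sp.py <<'E'
from h import *
import pickle
from scipy.optimize import least_squares
s,im=pickle.load(open("w2.pkl","rb"))
W=lambda l:np.array([at("wrist",280+(a+.5)/9-.5,150+(b+.5)/9-.5,.106,s)[:2] for a,b in l])*1e3
arc=W([(310,275),(325,245),(350,225),(385,213),(420,222),(450,248),(466,285)]);fl=W([(330,297),(360,305),(400,318),(435,330)])
f=lambda q:np.r_[np.hypot(*(arc-q[:2]).T)-q[3],(fl-q[:2])@[np.cos(q[2]),np.sin(q[2])]-1.5]
r=least_squares(f,[565,185,-.2,6]);print(r.x,np.degrees(r.x[2]),r.fun)
v=fl[-1]-fl[0];print("flat-only normal",np.degrees(np.arctan2(v[1],v[0]))-90)
g=cv2.cvtColor(im,cv2.COLOR_RGB2HSV)
y0,x0=np.mgrid[:400,:640];m=(abs(x0-322)<16)&(abs(y0-176)<16)&(g[...,1]>110)
c=cv2.minEnclosingCircle(np.argwhere(m)[:,::-1].astype(np.float32));print("ring",c,at("wrist",*c[0],.083,s))
E
python3 sp.py
```

```text
[566.2568 186.2803  -0.3574   5.5355] -20.47528921686156 [-0.0006 -0.0289 -0.0619  0.147   0.0057 -0.098   0.0367  0.0549 -0.0462
 -0.0222  0.0406]
flat-only normal -20.36981394965656
ring ((322.27655029296875, 175.405029296875), 13.527846336364746) [0.5668 0.1862 0.083 ]
```

Spindle is at (0.5665, 0.1863) with its +x at about -20 degrees; the spindle fit and the ring agree to 0.5 mm. Next is the lever.

```bash
python3 -c "
from h import *
rows((.49,-.309,.344),87.3,clo=1)"
```

```text
pos [0.5963 0.1846 0.3176] yaw 87.59 n 9
[9.5, -55.3, -3.0, 0.0, 0.0, 0.0, 1]
[9.5, -55.3, -3.0, 0.0, 0.0, 0.0, 1]
[9.4, -55.3, -3.0, 0.0, 0.0, 0.0, 1]
[9.4, -55.3, -3.0, 0.0, 0.0, 0.0, 1]
[9.4, -55.3, -3.0, 0.0, 0.0, 0.0, 1]
[9.3, -55.3, -3.0, 0.0, 0.0, 0.0, 1]
[9.3, -55.3, -3.0, 0.0, 0.0, 0.0, 1]
[9.3, -55.3, -2.9, 0.0, 0.0, 0.0, 1]
[9.2, -55.3, -2.9, 0.0, 0.0, 0.0, 1]
```

arm_command([
  [[12, -55, -6, 0, 0, 0, 1], [12, -55, -6, 0, 0, 0, 1], [12, -55, -6, 0, 0, 0, 1], [11, -55, -4, 0, 0, 0, 1], [11, -55, -2, 0, 0, 0, 1]],
])

```text
clock: 3.82
tcp_pos: [0.5247, -0.0886, 0.3408]
tool_rot: [[-0.999, 0.041, 0.0], [0.041, 0.999, 0.0], [-0.0, 0.0, -1.0]]
contact_force: [0.6, 0.2, -0.0]
opening: 0.0449
gripper_force: 0.0
```

arm_command([
  [[10, -55, -1, 0, 0, 0, 1], [9, -55, 0, 0, 0, 0, 1], [9, -55, 0, 0, 0, 0, 1], [0, -55, 0, 0, 0, 0, 1], [0, 0, 0, 0, 0, 0, 1]],
])

```text
clock: 4.45
tcp_pos: [0.4884, -0.3096, 0.3417]
tool_rot: [[-0.999, 0.047, 0.002], [0.047, 0.999, -0.003], [-0.002, -0.002, -1.0]]
contact_force: [0.8, 1.0, -0.1]
opening: 0.0016
gripper_force: 0.0
```

```bash
python3 -c "
from h import *
print(bot.get_state()['clock'],bot.get_state()['opening'])
rows((.60,-.309,.342),87)"
```

```text
4.45 0.0016384700779058523
pos [ 0.4884 -0.3096  0.3417] yaw 87.31 n 2
[-55.7, 2.9, -0.0, -0.1, 0.1, 0.2, -1]
[-55.7, 3.1, -0.1, -0.1, 0.1, 0.2, -1]
```

arm_command([
  [[-20, 0, 0, 0, 0, 0, 1], [-22, 0, 0, 0, 0, 0, 1], [-22, 0, 0, 0, 0, 0, 1], [-22, 0, 0, 0, 0, 0, 1], [-20, 0, 0, 0, 0, 0, 1]],
])

```text
clock: 5.08
tcp_pos: [0.594, -0.3096, 0.3407]
tool_rot: [[-0.999, 0.04, -0.006], [0.04, 0.999, -0.0], [0.006, -0.0, -1.0]]
contact_force: [-5.9, -4.4, -3.1]
opening: 0.0003
gripper_force: 3.0
```

arm_command([
  [[-10, 0, 0, 0, 0, 0, 1], [-3, 0, 0, 0, 0, 0, 1], [0, 0, 0, 0, 0, 0, 1]],
])

```text
clock: 5.45
tcp_pos: [0.6059, -0.3098, 0.3394]
tool_rot: [[-0.999, 0.04, -0.01], [0.04, 0.999, 0.003], [0.01, 0.002, -1.0]]
contact_force: [-5.7, -2.7, -1.3]
opening: 0.0008
gripper_force: 2.9
```

arm_command([
  [[-4, 0, 0, 0, 0, 0, 1], [-2, 0, 0, 0, 0, 0, 1], [0, 0, 0, 0, 0, 0, 1]],
])

```text
clock: 5.82
tcp_pos: [0.6115, -0.31, 0.3393]
tool_rot: [[-0.999, 0.041, -0.01], [0.041, 0.999, 0.003], [0.01, 0.003, -1.0]]
contact_force: [-6.5, -1.7, -2.1]
opening: 0.0006
gripper_force: 2.8
```

```bash
python3 - <<'E'
from h import *
im=viewer.read_camera("scene");a=viewer.read_camera("top")
c=np.hstack([cv2.resize(im[115:190,185:285],None,fx=4,fy=4,interpolation=cv2.INTER_CUBIC),cv2.resize(a[165:240,400:500],None,fx=4,fy=4,interpolation=cv2.INTER_CUBIC)])
cv2.imwrite("pics/l1.png",c[:,:,::-1])
for l in (.9,.85,.8):
    P=np.array([.581,-.311,.075])+.112*np.array([np.sin(l-.4),-.05*np.sin(l-.4),np.cos(l-.4)])
    print(l,(proj("scene",P)-[185,115])*4,(proj("top",P)-[400,165])*4+[400,0])
print(bot.get_state()["contact_force"],bot.get_state()["tcp_pos"])
E
```

```text
0.9 [142.4261 156.4453] [604.7389  45.9477]
0.85 [146.3567 150.9324] [606.261   52.0836]
0.8 [150.4306 145.5912] [607.6615  58.5208]
[-5.83   -3.132  -2.3667] [ 0.6114 -0.3099  0.3393]
```

View pics/l1.png

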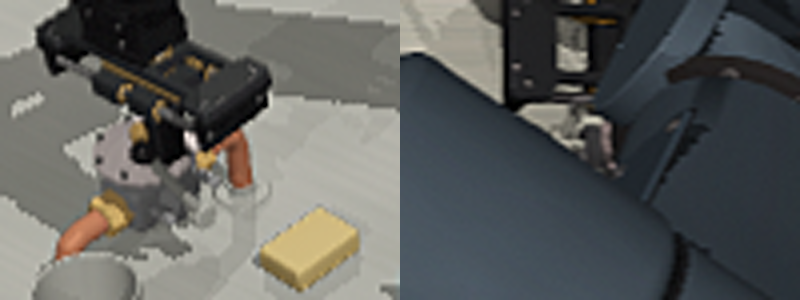

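The scene crop shows the ball at about (145,150), which is a lever angle near 0.87. I'll keep creeping until the force rises at the stop.

arm_command([
  [[-3, 0, 0, 0, 0, 0, 1], [-2, 0, 0, 0, 0, 0, 1], [0, 0, 0, 0, 0, 0, 1]],
])

```text
clock: 6.3
tcp_pos: [0.6162, -0.3101, 0.3392]
tool_rot: [[-0.999, 0.041, -0.012], [0.041, 0.999, 0.003], [0.012, 0.003, -1.0]]
contact_force: [-6.5, -2.6, -1.5]
opening: 0.0001
gripper_force: 3.2
```

arm_command([
  [[-2, 0, 0, 0, 0, 0, 1], [-2, 0, 0, 0, 0, 0, 1], [0, 0, 0, 0, 0, 0, 1]],
])

```text
clock: 6.68
tcp_pos: [0.6182, -0.3103, 0.3389]
tool_rot: [[-0.999, 0.04, -0.019], [0.04, 0.999, 0.005], [0.02, 0.004, -1.0]]
contact_force: [-13.7, -2.8, 1.9]
opening: 0.0
gripper_force: 6.6
```

arm_command([
  [[-2, 0, 0, 0, 0, 0, 1], [0, 0, 0, 0, 0, 0, 1]],
])

```text
clock: 6.92
tcp_pos: [0.6192, -0.3105, 0.3388]
tool_rot: [[-0.999, 0.04, -0.023], [0.04, 0.999, 0.005], [0.023, 0.005, -1.0]]
contact_force: [-16.5, -2.4, 2.9]
opening: 0.0006
gripper_force: 8.3
```

arm_command([
  [[30, 0, 0, 0, 0, 0, 1], [40, 0, 0, 0, 0, 0, 1], [40, 0, 0, 0, 0, 0, 1], [25, 0, 0, 0, 0, 0, 1], [0, 50, 0, 0, 0, 0, -1]],
])

```text
clock: 7.55
tcp_pos: [0.4905, -0.2569, 0.3412]
tool_rot: [[-0.999, 0.047, 0.001], [0.047, 0.999, -0.0], [-0.001, -0.0, -1.0]]
contact_force: [1.7, -0.0, -0.1]
opening: 0.0046
gripper_force: 0.0
```

```bash
python3 -c "
from h import *
rows((.622,-.124,.28),87.3)"
```

```text
pos [ 0.4905 -0.2569  0.3412] yaw 87.3 n 4
[-31.3, 34.7, 15.3, -0.0, 0.0, 0.0, -1]
[-31.3, 34.7, 15.3, -0.0, 0.0, 0.0, -1]
[-31.3, 34.7, 15.3, -0.0, 0.0, 0.0, -1]
[-31.3, 34.7, 15.3, -0.0, 0.0, 0.0, -1]
```

arm_command([
  [[0, 55, 0, 0, 0, 0, -1], [-40, 55, 10, 0, 0, 0, -1], [-45, 28, 20, 0, 0, 0, -1], [-41, 0, 30, 0, 0, 0, -1], [0, 0, 0, 0, 0, 0, -1]],
])

```text
clock: 8.18
tcp_pos: [0.621, -0.1264, 0.2791]
tool_rot: [[-0.999, 0.039, -0.003], [0.039, 0.999, 0.002], [0.003, 0.002, -1.0]]
contact_force: [-1.0, 0.6, 0.5]
opening: 0.0528
gripper_force: 0.0
```

```bash
python3 - <<'E'
from h import *
import pickle
s=bot.get_state();im=viewer.read_camera("wrist");sc=viewer.read_camera("scene")
pickle.dump((s,im,sc),open("k.pkl","wb"))
print(s["clock"],s["tcp_pos"],yaw(s["tool_rot"]))
u=proj("wrist",[.5905,-.124,.03],s);print(u)
x,y=u.astype(int);x0,y0=x-40,max(0,y-30);c=im[y0:y0+60,x0:x0+80]
print(x0,y0)
a=cv2.resize(c,None,fx=7,fy=7,interpolation=cv2.INTER_CUBIC);b=cv2.resize(sc[120:180,190:250],None,fx=4,fy=4,interpolation=cv2.INTER_CUBIC)
o=np.zeros((420,800,3),np.uint8);o[:,:560]=a;o[:240,560:]=b
cv2.imwrite("pics/k1.png",o[:,:,::-1])
E
```

```text
8.175 [ 0.621  -0.1264  0.2791] 87.7651468053521
[323.0913 175.7208]
283 145
```

View pics/k1.png

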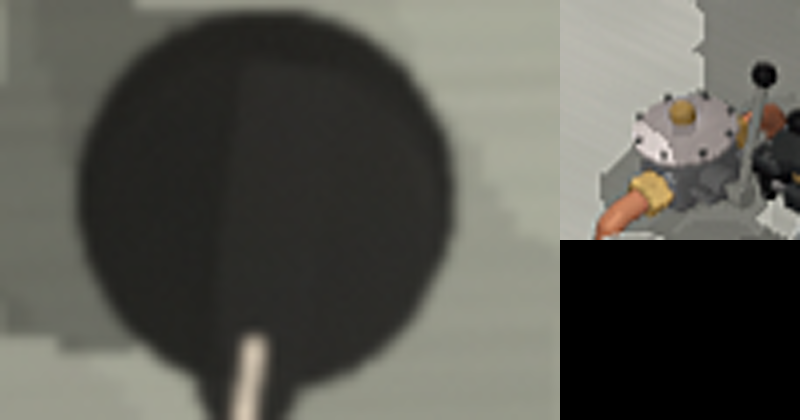

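Lever crop: the ball is back at its rest pixel (241,139). Knob: black skirt circle centred at crop (265,202), with the white pointer line running from (257,335) down-left, so the pointer is towards +x.

```bash
python3 - <<'E'
from h import *
import pickle
s,im,_=pickle.load(open("k.pkl","rb"))
g=im.astype(int);y0,x0=np.mgrid[:400,:640]
w=(g.min(2)>150)&(abs(x0-318)<12)&(y0>190)&(y0<222)
# keep component nearest line start
n,l=cv2.connectedComponents(w.astype(np.uint8));k=l[197,319];print("comp",k,(l==k).sum())
pts=np.argwhere(l==k)[:,::-1]
print(pts.min(0),pts.max(0))
for z in (.04,):
    W=np.array([at("wrist",u,v,z,s)[:2] for u,v in pts])
    vx,vy,cx,cy=cv2.fitLine(W.astype(np.float32)*1e3,cv2.DIST_L2,0,.01,.01).ravel()
    print("line",np.degrees(np.arctan2(vy,vx)),cx,cy,W.min(0),W.max(0))
for z in (.01,.02):print("centre",z,at("wrist",283+265.5/7-.5,145+202.5/7-.5,z,s))
a,b=[at("wrist",283+c/7,145+202/7,.02,s) for c in (78,454)];print("diam",np.linalg.norm(a-b))
u=np.array([318,205]);c=im[185:235,295:345]
cv2.imwrite("pics/k2.png",cv2.resize(c[:,:,::-1],None,fx=10,fy=10,interpolation=cv2.INTER_CUBIC))
E
```

```text
comp 1 19
[317 194] [319 205]
line -9.561485 606.29254 -128.40756 [ 0.6019 -0.1293] [ 0.6103 -0.1275]
centre 0.01 [ 0.5925 -0.1261  0.01  ]
centre 0.02 [ 0.5906 -0.126   0.02  ]
diam 0.042110410092017374
```

View pics/k2.png

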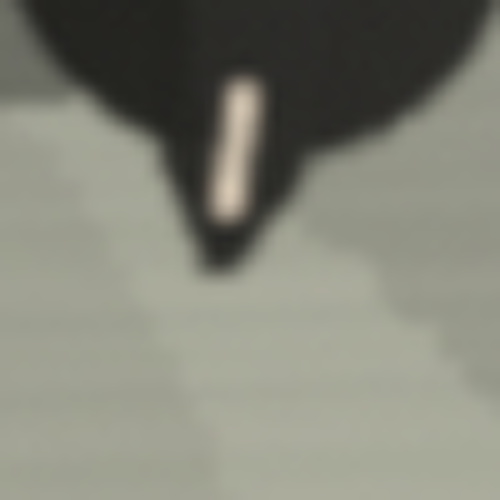

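```bash
python3 - <<'E'
from h import *
import pickle
s,im,_=pickle.load(open("k.pkl","rb"))
t=at("wrist",295+218.5/10-.5,185+272/10-.5,.031,s);print("tip",t)
for v in (60,70):
    b=at("wrist",283+292/7-.5,145+v/7-.5,.04,s);print("blunt",b,"axis",b+(t-b)*21/44,"len",np.linalg.norm((t-b)[:2]),np.degrees(np.arctan2(*(t-b)[1::-1])))
print("blue",at("top",190+393/2.5,60+358/2.5,.025),"oil",at("top",373,154,0))
rows((.592,-.1262,.24),80.4,n=2,clo=.3)
E
```

```text
tip [ 0.6183 -0.1303  0.031 ]
blunt [ 0.5722 -0.1226  0.04  ] axis [ 0.5942 -0.1262  0.0357] len 0.046745643483906245 -9.444587674732896
blunt [ 0.5732 -0.1226  0.04  ] axis [ 0.5947 -0.1263  0.0357] len 0.04573179267659986 -9.60701432381549
blue [ 0.5866 -0.0383  0.025 ] oil [ 0.7544 -0.1285  0.    ]
pos [ 0.6193 -0.1275  0.2811] yaw 87.66 n 2
[13.6, 0.1, 20.6, 0.0, -0.1, 3.6, 0.3]
[13.6, -0.8, 20.6, 0.0, -0.1, 3.6, 0.3]
```

arm_command([
  [[13, 0, 20, 0, 0, 4, 0.3], [14, -1, 20, 0, 0, 3.3, 0.3], [0, 0, 0, 0, 0, 0, 0.3], [0, 0, 0, 0, 0, 0, 0.3]],
])

```text
clock: 8.78
tcp_pos: [0.5936, -0.1285, 0.243]
tool_rot: [[-0.986, 0.169, 0.003], [0.169, 0.986, -0.001], [-0.003, -0.001, -1.0]]
contact_force: [-1.1, -0.1, 0.1]
opening: 0.0364
gripper_force: 0.0
```

```bash
python3 - <<'E'
from h import *
for i in range(3):
    s=bot.get_state();print(s["tcp_pos"],yaw(s["tool_rot"]),s["opening"])
    viewer.read_camera("top")
rows((.5925,-.1263,.205),80.4,n=2,clo=.3)
E
```

```text
[ 0.5936 -0.1285  0.243 ] 80.27395929660914 0.03644172967889937
[ 0.594  -0.1286  0.243 ] 80.27297901557122 0.03447231541517021
[ 0.5941 -0.1286  0.2428] 80.27752107153444 0.03264462477576966
pos [ 0.5941 -0.1285  0.2426] yaw 80.28 n 2
[1.0, 1.0, 18.8, -0.0, 0.1, -0.1, 0.3]
[1.0, 1.0, 18.8, -0.0, 0.1, -0.1, 0.3]
```

arm_command([
  [[1, 1, 19, 0, 0, 0, 0.3], [1, 1, 18.5, 0, 0, 0, 0.3], [0, 0, 0, 0, 0, 0, 0.3]],
])

```text
clock: 9.3
tcp_pos: [0.5918, -0.1259, 0.2028]
tool_rot: [[-0.986, 0.169, -0.001], [0.169, 0.986, 0.0], [0.001, 0.0, -1.0]]
contact_force: [-1.0, -0.4, -0.3]
opening: 0.0305
gripper_force: 0.0
```

arm_command([
  [[0, 0, 0, 0, 0, 0, 1], [0, 0, 0, 0, 0, 0, 1], [0, 0, 0, 0, 0, 0, 1], [0, 0, 0, 0, 0, 0, 1]],
])

```text
clock: 9.8
tcp_pos: [0.5918, -0.126, 0.2037]
tool_rot: [[-0.986, 0.169, 0.0], [0.169, 0.986, -0.0], [-0.0, 0.0, -1.0]]
contact_force: [0.3, -0.6, 0.2]
opening: 0.0111
gripper_force: 30.0
```

arm_command([
  [[0, 0, -45, 0, 0, 0, 1], [0, 0, -50, 0, 0, 0, 1], [0, 0, -45, 0, 0, 0, 1]],
])

```text
clock: 10.18
tcp_pos: [0.5916, -0.126, 0.3451]
tool_rot: [[-0.986, 0.169, 0.0], [0.169, 0.986, -0.0], [-0.0, -0.0, -1.0]]
contact_force: [1.2, 0.1, -0.4]
opening: 0.0111
gripper_force: 30.0
```

```bash
python3 - <<'E'
from h import *
print(bot.get_state()["opening"])
rows((.5655,.1866,.345),69.8,n=7,clo=1)
E
```

```text
0.011145717577676687
pos [ 0.5916 -0.126   0.3451] yaw 80.26 n 7
[11.2, 43.4, 0.0, -0.0, 0.0, 1.5, 1]
[12.4, 43.1, 0.0, -0.0, 0.0, 1.5, 1]
[13.5, 42.7, 0.0, -0.0, 0.0, 1.5, 1]
[14.6, 42.4, 0.0, -0.0, 0.0, 1.5, 1]
[15.7, 42.0, 0.0, -0.0, 0.0, 1.5, 1]
[16.8, 41.5, 0.0, -0.0, 0.0, 1.5, 1]
[17.9, 41.1, 0.0, -0.0, 0.0, 1.5, 1]
```

arm_command([
  [[11, 43.5, 0, 0, 0, 1.5, 1], [12.5, 43, 0, 0, 0, 1.5, 1], [13.5, 43, 0, 0, 0, 1.5, 1], [14.5, 42.5, 0, 0, 0, 1.5, 1], [15.5, 42, 0, 0, 0, 1.5, 1]],
])

```text
clock: 10.8
tcp_pos: [0.5732, 0.099, 0.3437]
tool_rot: [[-0.955, 0.297, -0.0], [0.297, 0.955, -0.0], [0.0, -0.0, -1.0]]
contact_force: [0.4, -0.2, -1.0]
opening: 0.0113
gripper_force: 30.0
```

arm_command([
  [[17, 41.5, 0, 0, 0, 1.5, 1], [18, 41, 0, 0, 0, 1.5, 1], [0, 0, 0, 0, 0, 0, 1], [0, 0, 0, 0, 0, 0, 1]],
])

```text
clock: 11.3
tcp_pos: [0.5656, 0.1868, 0.3436]
tool_rot: [[-0.939, 0.345, -0.0], [0.345, 0.939, -0.001], [0.0, -0.001, -1.0]]
contact_force: [0.3, -0.7, 0.1]
opening: 0.0112
gripper_force: 30.0
```

```bash
python3 - <<'E'
from h import *
s=bot.get_state();im=viewer.read_camera("scene");w=viewer.read_camera("wrist")
x0,y0=300,150
a=cv2.resize(im[150:250,310:410],None,fx=4,fy=4,interpolation=cv2.INTER_CUBIC);b=cv2.resize(w[150:250,270:370],None,fx=4,fy=4,interpolation=cv2.INTER_CUBIC)
cv2.imwrite("pics/p1.png",np.hstack([a,b])[:,:,::-1])
for P in ((.5665,.1863,.106),):print((proj("scene",P)-[310,150])*4,(proj("wrist",P,s)-[270,150])*4)
rows((.5655,.1866,.318),69.8,n=2,clo=1)
E
```

```text
[207.143  274.1605] [207.7149 277.3188]
pos [0.5659 0.1859 0.3436] yaw 69.69 n 2
[0.3, 0.3, 12.8, -0.0, -0.0, -0.1, 1]
[0.3, 0.3, 12.8, -0.0, -0.0, -0.1, 1]
```

View pics/p1.png

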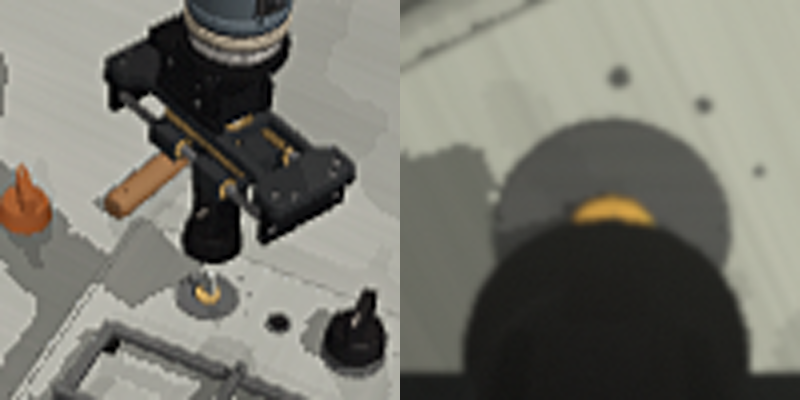

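The knob is held straight above the spindle: in the scene crop the spindle tip is at (207,270), under the skirt at (212,245). Now I'll lower it while watching the force.

arm_command([
  [[0, 0, 12, 0, 0, 0, 1], [0, 0, 12, 0, 0, 0, 1], [0, 0, 6, 0, 0, 0, 1], [0, 0, 4, 0, 0, 0, 1], [0, 0, 0, 0, 0, 0, 1]],
])

```text
clock: 12.02
tcp_pos: [0.5658, 0.187, 0.3093]
tool_rot: [[-0.938, 0.346, -0.001], [0.346, 0.938, -0.0], [0.001, -0.0, -1.0]]
contact_force: [0.4, 0.3, 0.3]
opening: 0.0115
gripper_force: 30.0
```

arm_command([
  [[0, 0, 2, 0, 0, 0, 1], [0, 0, 2, 0, 0, 0, 1], [0, 0, 0, 0, 0, 0, 1]],
])

```text
clock: 12.4
tcp_pos: [0.5657, 0.187, 0.3057]
tool_rot: [[-0.938, 0.346, -0.0], [0.346, 0.938, -0.0], [-0.0, -0.0, -1.0]]
contact_force: [-0.6, -0.4, -1.6]
opening: 0.011
gripper_force: 30.0
```

arm_command([
  [[0, 0, 2, 0, 0, 0, 1], [0, 0, 2, 0, 0, 0, 1], [0, 0, 2, 0, 0, 0, 1], [0, 0, 0, 0, 0, 0, 1]],
])

```text
clock: 12.9
tcp_pos: [0.5657, 0.1869, 0.2994]
tool_rot: [[-0.938, 0.346, -0.0], [0.346, 0.938, -0.0], [0.0, -0.0, -1.0]]
contact_force: [-0.2, -0.3, -0.4]
opening: 0.0113
gripper_force: 30.0
```

Sliding on freely.

arm_command([
  [[0, 0, 2, 0, 0, 0, 1], [0, 0, 2, 0, 0, 0, 1], [0, 0, 2, 0, 0, 0, 1], [0, 0, 0, 0, 0, 0, 1]],
])

```text
clock: 13.4
tcp_pos: [0.5658, 0.187, 0.294]
tool_rot: [[-0.938, 0.346, 0.0], [0.346, 0.938, 0.0], [-0.0, 0.0, -1.0]]
contact_force: [-0.4, 0.3, 2.7]
opening: 0.0113
gripper_force: 30.0
```

arm_command([
  [[0, 0, 2, 0, 0, 0, 1], [0, 0, 2, 0, 0, 0, 1], [0, 0, 0, 0, 0, 0, 1]],
])

```text
clock: 13.78
tcp_pos: [0.5658, 0.187, 0.2901]
tool_rot: [[-0.938, 0.346, 0.0], [0.346, 0.938, 0.0], [-0.0, 0.0, -1.0]]
contact_force: [-2.2, -0.2, 6.0]
opening: 0.0113
gripper_force: 30.1
```

arm_command([
  [[0, 0, 2, 0, 0, 0, 1], [0, 0, 1, 0, 0, 0, 1], [0, 0, 0, 0, 0, 0, 1]],
])

```text
clock: 14.15
tcp_pos: [0.5658, 0.187, 0.2885]
tool_rot: [[-0.938, 0.346, 0.001], [0.346, 0.938, -0.0], [-0.001, 0.0, -1.0]]
contact_force: [-3.5, -1.1, 12.8]
opening: 0.0112
gripper_force: 30.2
```

arm_command([
  [[0, 0, 1.5, 0, 0, 0, 1], [0, 0, 0, 0, 0, 0, 1], [0, 0, 0, 0, 0, 0, 1]],
])

```text
clock: 14.52
tcp_pos: [0.5657, 0.187, 0.2883]
tool_rot: [[-0.938, 0.346, 0.002], [0.346, 0.938, -0.0], [-0.001, 0.001, -1.0]]
contact_force: [-5.6, -1.0, 20.4]
opening: 0.0114
gripper_force: 30.3
```

```bash
python3 - <<'E'
from h import *
im=viewer.read_camera("scene")
cv2.imwrite("pics/f.png",cv2.resize(im[110:260,180:440],None,fx=3,fy=3,interpolation=cv2.INTER_CUBIC)[:,:,::-1])
s=bot.get_state();print(s["contact_force"],s["tcp_pos"])
E
```

```text
[-5.5447 -1.6723 19.6209] [0.5657 0.187  0.2883]
```

View pics/f.png

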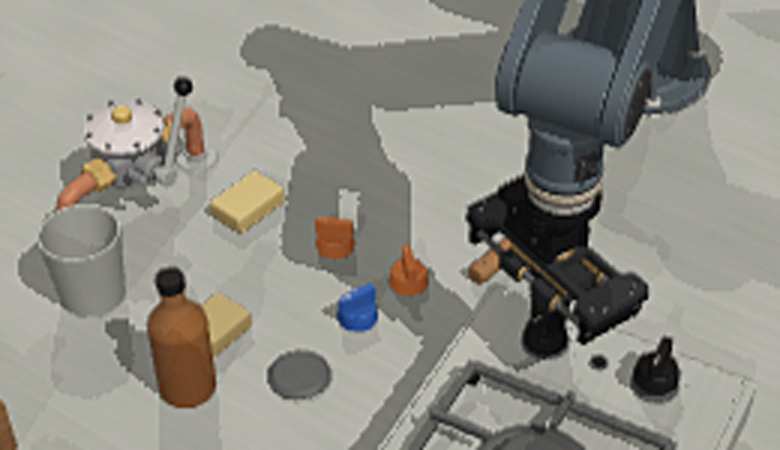

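The knob sits on the panel at crop (545,340), held in the hand. The lever is at rest with its ball at (183,87), and everything else is where it was. Handing in.

```bash
python3 -c "
from station import bot
print(bot.job_done())"
```

```text
the job is handed in; nothing more can be done
None
```

Job handed in at about 14.6 s: I swung the cut-off lever to its stop and it sprang back to rest, then fitted the black knob on the bare spindle, and the hand is holding it pressed to the stop at about 20 N; the result was not reported back.

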